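# Push a culture dish under the spring flap of a dish warmer

## Robot

A 6-joint arm with a two-finger parallel gripper is mounted at the origin on a cart in front of the work surface, level with it; the furniture and walls round the work are solid. World frame = base frame: x ahead of the robot, y to its left, z up, the work surface at z = 0. Lengths are in mm, angles in rad, forces in N, time in s.
With the tool pointing down it reaches from about 275 to 1000 mm from the base axis. Payload 8.4 kg.
Tool frame: the origin (TCP) lies midway between the tips of the shut fingers; the grasp point (between the pads) lies 19 mm behind it; z points along the fingers, y is the line along which they close (so a half turn about z gives the same grasp; the last joint's range is limited). The gripper opens to 85 mm and grips with 20 to 120 N. Pads are 22 mm wide; open, the fingers measure 114 mm over their backs; the gripper's body (76 mm by 85 mm) begins 54 mm behind the grasp point. The pads swing forward as they close: fully open they stand 13 mm farther back than shut.
Start: joints at [1.155, 0.353, 1.633, -0, 1.155, -0.002], TCP at [251.306, 572.253, 231.281] pointing down, gripper open.
Joint ranges: [-2.63, 2.63], [-0.92, 2.1], [0.06, 2.66], [-1.3, 4.44], [0, 2.69], [-3.02, 3.02]. Speed limits (rad/s): [2.22, 2.22, 2.79, 3.14, 3.14, 3.14].

## Interface

Orientations are given as [roll, pitch, yaw] about the fixed x, y, z axes, in that order (R = Rz(yaw) Ry(pitch) Rx(roll)).
In Python, from rig import telemetry, optics, r gives the robot as it stands.
- The arm moves only by the tool play_rows, never from a script. Its arguments are lists of equal length, an entry for each row: "dp": the shift along the tool's x, y, z in units of 40 mm (1.0 is 40 mm), a list of three; "rot": the turn, a rotation vector about the tool's x, y, z in units of 6 degrees (1.0 is 6 degrees), a list of three. In form: {"dp": [[tx, ty, tz], ...], "rot": [[ax, ay, az], ...]}. A call has 1 to 5 rows; each row is the pose to reach, as a shift and turn from the pose commanded when the call began, along the tool's axes at that moment; what a row does not reach only later rows make up. A row lasts 1/12 s, in which the tool goes at most 41.7 mm and 7.16 degrees, less where a joint would pass 70% of its speed; a pose out of reach is approached as far as the arm can. A call with a gripper value outside its range is refused whole. "fingers" is the opening, from 0 (shut) to 1 (fully open), set as the call begins (left out, the last holds). The fingers move at their own pace and stop on an object; "grip_force" is the grip in N (left out, the last holds). Time passes only in rows, so rows that repeat a pose let the fingers close. It gives the time, the measured TCP pose, the force, the opening and the grip force at its end, in the units of the state.
- telemetry.sense(): the state, without advancing time (a new reading comes with each control period).
- optics.grab_frame(name): name is "side" or "top" or "wrist"; returns a dict with "color" (480x640x3 uint8, red, green, blue), "mtx" (3x3 intrinsics, pixels), "R" (3x3) and "t" (3): a world point X has camera coordinates R X + t; the wrist camera has in their place "mount" (4x4, takes a point from camera to tool coordinates, whose origin is the TCP and whose axes are the flange's). Camera axes: x right, y down, z forward; pixel columns grow to the right and rows downward; lengths in mm; the calibration is good to about 2 mm. A picture is of the moment at which its call begins: read the wrist's pose just before it. There is no depth.
- r.sign_off(): hands the job in; it is judged then, once.
The state is a dict: "clock": time; "qpos": joint angles; "qvel": joint speeds; "joint_efforts": joint torques, N m; "eef_pos": TCP position; "tcp_rot": TCP orientation; "contact_force": force on the tool from outside, world axes, zero at the start; "wrist_torque": the same for the moment, N m; "opening": opening from 0.0 (shut) to 1.0 (fully open); "grasp_force": force on a finger pad.
Only numpy, scipy, OpenCV 4.12 (cv2) and the standard library are available. Lean on these libraries where they do the work, as an engineer would, in place of code of your own. Each camera call takes 0.05 s, during which the arm holds its last target. There are 200 camera calls.

## Task

Load the pink culture dish into the dish warmer without picking it up: press the warmer's blue thumb bar down with one fingertip so that the amber hold-down flap swings up, and keep it down while the other fingertip pushes the dish along the plate, between the rails, until it is fully home against the back stop. Then let go of the bar so that the flap closes onto the dish and holds it. The dish must slide flat on the plate all the way, and the bottles, tube, can and filter round about stay where they stand.

Things in the scene. Friction and masses are not known exactly. Their poses are not given: they have to be found in the camera images.
- warmer: fixed dish warmer, white case, aluminium plate. Origin on the table under the centre of a dish that is fully home; x = the way the dish is pushed in (along the lane), y = left of that, z up; all x, y below are in this frame, mm. Plate top is 22 above the table, x -146 to +39, y -44 to +44, a lip 3 high round the loading end. A controller 41 high stands behind, x +42 to +72
- home (a point): point on the plate (22 mm above the table) at the centre of a dish that is fully home, axes as the warmer. The dish then touches the back stop, whose face is at x = +30
- lane_mouth (a point): point on the plate in the middle of the lane where its rails begin (x -48, y 0), axes as the warmer. The two rails stand 10 mm above the plate, 64 mm apart (inner faces at y -32 and +32) from here to the back stop; towards the robot they flare out to y -42 and +42 at x -76. They are polished and slippery
- flap (a joint): angle of the rocker (flap and thumb bar are one part): 0 = shut by its spring, lane empty; about 0.15 = resting on the dish; from 0.25 up the dish passes freely; 0.60 = end stop. Pressing the middle of the thumb bar opens it, 2 N to start, 5 N at the end stop; let go, it springs shut
- pad (a point): middle of the underside of the black rubber pad (18 along x, 20 along y mm) under the see-through amber flap. Shut, it hangs 6 to 10 mm above the plate and blocks the dish, whose centre is then at x -35. The flap above it spans x -7 to +27 and reaches 57 mm across the lane from the hinge; at 0.60 its free edge is 72 mm above the table
- hinge (a point): a point on the steel hinge rod (x -68, y -40, 44 mm above the table), which runs along x from a post at x -121 to a post at x +34 (10 mm wide, tops 50 mm above the table). The fingers straddle the rod: one inside on the dish, one outside on the bar
- thumb_bar (a point): middle of the top face of the blue ribbed thumb bar, 95 mm along x (x -115 to -20), y -50 to -81, right of the hinge rod, only table below. Top at its middle: 37 mm above the table when shut (rising outwards 0.2 rad), 32 at 0.2 rad (level), 27 at 0.4 (falling outwards), 23 at 0.6. A fingertip may slide along x on it while pressing
- dish: the pink clear culture dish, round, 60 mm across where touched, 14 mm high (markings up to 16), about 30 g; origin at the centre of its underside. It starts on the loading end of the plate, its centre 86 to 104 mm before home and up to 11 mm off the middle of the lane
- bottle_medium: bystander: white square bottle with a blue cap, 47 x 46 x 99 mm, origin under its centre
- bottle_oil: bystander: brown round bottle with a black cap, 52 mm across, 122 mm high, origin under its centre
- tube_a: bystander: white sample tube with a blue cap, 34 mm across, 112 mm high, origin under its centre
- objective_can: bystander: black screw can, 38 mm across, 61 mm high, origin under its centre
- filter_disc: bystander: blue disc-shaped syringe filter, 27 mm across, 20 mm high, origin under its centre
Not all that is in view belongs to the job. Of the things that look like the dish, the largest one is meant.

How it is judged:
By the outcome, as a careful person would: the job done as asked, in the order asked, and still so for the second after the job is handed in, with the robot touching nothing.
It also fails if it takes over 54 s, if anything falls off the work surface, if the arm or the gripper's body presses on something with over 40 N, if the wrist force passes 120 N, or if a joint passes its speed limit or range.

## Working session

There is one attempt and no reset: what is moved stays moved. The work goes in short steps, Python scripts to look and compute and a tool call to move; the robot and the scene stay as the last step left them, time stands still between calls to the robot, and variables do not carry over. Pictures are saved under pics/ and viewed, at most 10 in all, crops included, and the job is handed in when it is done.

Besides the shell and the picture viewer there is one more tool, called after "Emit:" as a command line: name --argument value ..., lists and objects as JSON in quotes. play_rows: Moves the arm, as the interface text tells. Its arguments: {"type":"object","properties":{"dp":{"type":"array"},"rot":{"type":"array"},"fingers":{"type":"number"},"grip_force":{"type":"number"}},"required":["dp","rot"]}

```bash
mkdir -p pics; python3 - <<'E'
from rig import telemetry, optics, r
import cv2,pickle
s=telemetry.sense(); print(s)
for n in ("top","side"):
    f=optics.grab_frame(n); cv2.imwrite(f"pics/{n}0.png",f["color"][:,:,::-1]); pickle.dump(f,open(n+".pkl","wb")); print(n,f["mtx"],f["R"],f["t"])
E
```

```text
{'clock': 0.0, 'qpos': array([ 1.15462915e+00,  3.53634430e-01,  1.63411960e+00, -1.70398602e-05,
        1.15520275e+00, -2.38639474e-03]), 'qvel': array([ 0.00079553, -0.00081927, -0.00020637,  0.00017045, -0.00137587,
        0.00127138]), 'joint_efforts': array([ 9.03918244e-04, -6.05243754e+01, -3.42069590e+01,  3.11080230e-04,
        9.19506740e-03, -3.97180486e-06]), 'eef_pos': array([251.10426058, 571.82808687, 230.57646802]), 'tcp_rot': array([-3.14022849e+00,  1.23245834e-05,  2.72781877e+00]), 'contact_force': array([-0.10553083, -0.69722746,  0.11793786]), 'wrist_torque': array([0.02147532, 0.06054989, 0.00558391]), 'grasp_force': 0.0, 'opening': 0.9966388333358558}
top [[547.53049368   0.         316.5946232 ]
 [  0.         547.53049368 240.57065746]
 [  0.           0.           1.        ]] [[-0.0224321  -0.99974239  0.00345672]
 [-0.99794948  0.02218428 -0.06003906]
 [ 0.05994691 -0.00479643 -0.99819004]] [   5.75645678  556.58287151 1117.21112335]
side [[451.13504879   0.         327.05734567]
 [  0.         451.13504879 239.78784323]
 [  0.           0.           1.        ]] [[-0.99784641 -0.06382071 -0.01514784]
 [-0.0184836   0.49515763 -0.86860652]
 [ 0.06293565 -0.86645591 -0.4952709 ]] [555.06818205  59.24788114 861.86235576]
```

View pics/top0.png

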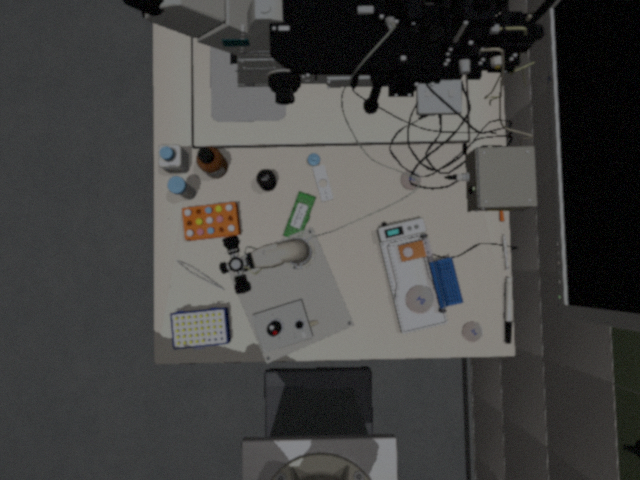

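View pics/side0.png

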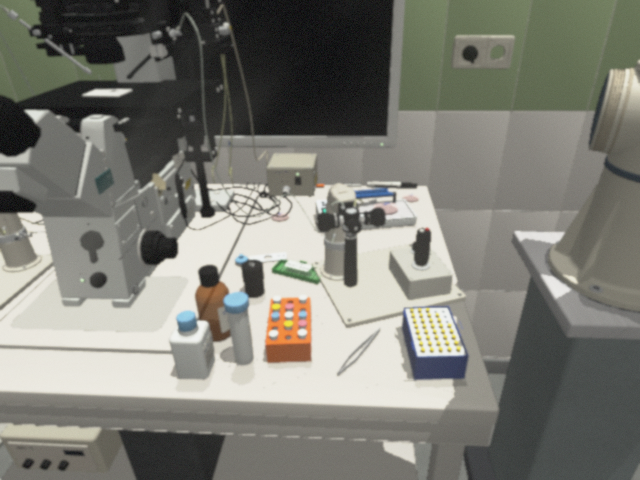

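The top view shows the warmer at px (385-460, 220-330): controller at (402,230), amber flap (412,250), blue bar (446,281). Three things look like the dish: (420,298) on the plate, (472,330) and (411,180) on the table. The one at (420,298) is the largest and is on the loading end. I'll confirm that in a crop.

```bash
python3 - <<'E'
import cv2,pickle
f=pickle.load(open("top.pkl","rb"))
c=f["color"][210:345,360:500,::-1]
cv2.imwrite("pics/crop1.png",cv2.resize(c,None,fx=4.4,fy=4.4,interpolation=cv2.INTER_CUBIC))
E
```

```text
(no output)
```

View pics/crop1.png

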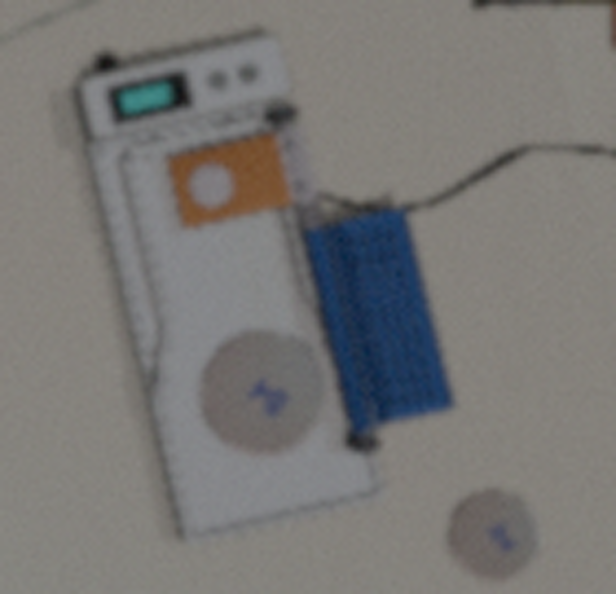

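The crop confirms it: the pink dish at crop (263,392) is twice the size of the one at (492,534). Next I fit the warmer pose from landmarks.

```bash
cat > h.py <<'E'
import numpy as np
from scipy.optimize import least_squares
from scipy.spatial.transform import Rotation as Ro
def proj(f,X):
    c=np.atleast_2d(X)@f["R"].T+f["t"]; p=c@f["mtx"].T; return p[:,:2]/p[:,2:]
def ray(f,px,z):
    d=f["R"].T@np.linalg.solve(f["mtx"],[px[0],px[1],1]); o=-f["R"].T@f["t"]; return o+d*(z-o[2])/d[2]
def W(p,L):
    L=np.atleast_2d(L); c,s=np.cos(p[2]),np.sin(p[2])
    return np.c_[p[0]+c*L[:,0]-s*L[:,1],p[1]+s*L[:,0]+c*L[:,1],L[:,2]]
E
python3 - <<'E'
from h import *
import pickle
f=pickle.load(open("top.pkl","rb"))
L=np.array([[-146,44,25],[-146,-44,25],[-121,-40,50],[34,-40,50],[-20,-81,40],[-115,-81,40],[-7,17,44],[27,17,44]],float)
C=np.array([[183,536],[377,490],[362,440],[281,114],[405,209],[451,405],[183,226],[170,156]],float)
P=C/4.4+[360,210]-0.39
w=least_squares(lambda p:(proj(f,W(p,L))-P).ravel(),[500,-200,0.2],loss='soft_l1')
p=w.x; print(p); print((proj(f,W(p,L))-P).round(1))
d=ray(f,np.array([263,392])/4.4+[360,210]-.39,34); c,s=np.cos(p[2]),np.sin(p[2]); v=d[:2]-p[:2]
print("dish",d,"in warmer",c*v[0]+s*v[1],-s*v[0]+c*v[1]); np.save("w.npy",p)
E
```

```text
[ 5.19756451e+02 -1.91958321e+02  2.03915768e-01]
[[ 1.8 -0.5]
 [-0.4  0.2]
 [ 1.1  0.8]
 [ 1.2 -0.6]
 [-2.  -0.5]
 [-1.3  0.9]
 [ 0.2  0.2]
 [-0.7 -0.3]]
dish [ 432.84711864 -212.31593643   34.        ] in warmer -89.23119747604665 -2.3362099875373765
```

```bash
cat >> h.py <<'E'
def tgt(lx,ly,z,dyaw):
    p=np.load("w.npy"); q=W(p,[lx,ly,z])[0]
    return q, Ro.from_euler('xyz',[np.pi,0,p[2]+dyaw])
def rel(s,q,R1):
    R0=Ro.from_euler('xyz',s["tcp_rot"])
    d=R0.inv().apply(np.array(q)-s["eef_pos"])/40; v=(R0.inv()*R1).as_rotvec(degrees=True)/6
    return d.round(3),v.round(3)
E
python3 - <<'E'
from h import *
import pickle
from rig import telemetry
f=pickle.load(open("top.pkl","rb"));g=pickle.load(open("side.pkl","rb"))
b=ray(g,(350,286),15);print("stand base",b)
for z in(80,110,140,170):print(z,proj(g,[b[0],b[1],z]),proj(f,[b[0],b[1],z]))
q,R=tgt(-85,-35,250,0.2);print(q,rel(telemetry.sense(),q,R))
E
```

```text
stand base [509.02850155  92.47203856  15.        ]
80 [[350.38027568 255.02019277]] [[266.41134463 264.08732323]]
110 [[350.56666334 239.83580309]] [[265.01759071 263.81553678]]
140 [[350.76049118 224.04528709]] [[263.54098724 263.5275944 ]]
170 [[350.96221376 207.61161288]] [[261.97392063 263.22201142]]
[ 443.60524795 -243.44612859  250.        ] (array([-12.601, -16.728,  -0.463]), array([-6.0000e-03,  1.4000e-02,  2.2191e+01]))
```

Emit:
play_rows --dp '[[-0.5,-0.67,-0.25],[-1.0,-1.34,-0.5],[-1.5,-2.0,-0.75],[-2.0,-2.7,-1.0],[-2.5,-3.35,-1.0]]' --rot '[[0,0,0.9],[0,0,1.8],[0,0,2.7],[0,0,3.6],[0,0,4.5]]' --fingers 0.68

```text
clock: 0.52
eef_pos: [289.3, 408.3, 272.7]
tcp_rot: [3.14, -0.0, 2.252]
contact_force: [0.3, -0.3, -0.2]
opening: 0.681
grasp_force: 0.0
```

Emit:
play_rows --dp '[[-0.75,-0.37,0],[-1.5,-0.74,0],[-2.26,-1.1,0],[-3.0,-1.47,0],[-3.77,-1.84,0]]' --rot '[[0,0,0.9],[0,0,1.8],[0,0,2.7],[0,0,3.6],[0,0,4.5]]'

```text
clock: 0.93
eef_pos: [327.3, 244.5, 271.1]
tcp_rot: [-3.141, 0.0, 1.781]
contact_force: [0.7, 0.0, -0.2]
opening: 0.682
grasp_force: 0.0
```

Emit:
play_rows --dp '[[-0.84,0,0],[-1.68,0,0],[-2.5,0,0],[-3.36,0,0],[-4.2,0.07,0]]' --rot '[[0,0,0.9],[0,0,1.8],[0,0,2.7],[0,0,3.6],[0,0,4.5]]'

```text
clock: 1.35
eef_pos: [365.4, 80.8, 271.2]
tcp_rot: [-3.141, 0.0, 1.31]
contact_force: [1.6, 0.2, -1.0]
opening: 0.676
grasp_force: 0.0
```

Emit:
play_rows --dp '[[-0.74,0.4,0],[-1.48,0.8,0],[-2.2,1.2,0],[-3.0,1.6,0],[-3.7,1.97,0]]' --rot '[[0,0,0.9],[0,0,1.8],[0,0,2.7],[0,0,3.6],[0,0,4.5]]'

```text
clock: 1.77
eef_pos: [404.5, -82.7, 271.2]
tcp_rot: [3.141, 0.0, 0.838]
contact_force: [-0.4, -0.2, -0.6]
opening: 0.684
grasp_force: 0.0
```

Emit:
play_rows --dp '[[-0.5,0.7,0],[-1.0,1.4,0],[-1.44,2.0,0],[-1.9,2.7,0],[-2.4,3.4,0.5]]' --rot '[[0,0,0.9],[0,0,1.8],[0,0,2.7],[0,0,3.6],[0,0,4.5]]'

```text
clock: 2.18
eef_pos: [444.2, -245.5, 253.9]
tcp_rot: [3.137, -0.004, 0.367]
contact_force: [1.2, -1.2, -0.3]
opening: 0.681
grasp_force: 0.0
```

Emit:
play_rows --dp '[[0,0,0],[0,0,0]]' --rot '[[0,0,0],[0,0,0]]'

```text
clock: 2.35
eef_pos: [441.5, -243.7, 249.8]
tcp_rot: [-3.139, 0.002, 0.369]
contact_force: [-0.3, -0.2, -0.0]
opening: 0.677
grasp_force: 0.0
```

```bash
python3 - <<'E'
from h import *
import pickle,cv2
from rig import telemetry,optics
s=telemetry.sense();f=optics.grab_frame("wrist");pickle.dump((s,f),open("w1.pkl","wb"))
print(s["eef_pos"],s["tcp_rot"],s["opening"],s["clock"],f["mount"],f["mtx"][0])
cv2.imwrite("pics/wr1.png",f["color"][:,:,::-1])
E
```

```text
[ 441.49839037 -243.67694834  249.80032932] [-3.13912532e+00  1.98229318e-03  3.69460623e-01] 0.6768970656148285 2.35 [[ 2.83275457e-04 -9.49364177e-01 -3.14177623e-01  8.13282715e+01]
 [ 9.99999898e-01  1.58202550e-04  4.23593487e-04 -4.22140086e-01]
 [-3.52440781e-04 -3.14177711e-01  9.49364125e-01 -1.42663764e+02]
 [ 0.00000000e+00  0.00000000e+00  0.00000000e+00  1.00000000e+00]] [428.01270507   0.         315.36353333]
```

View pics/wr1.png

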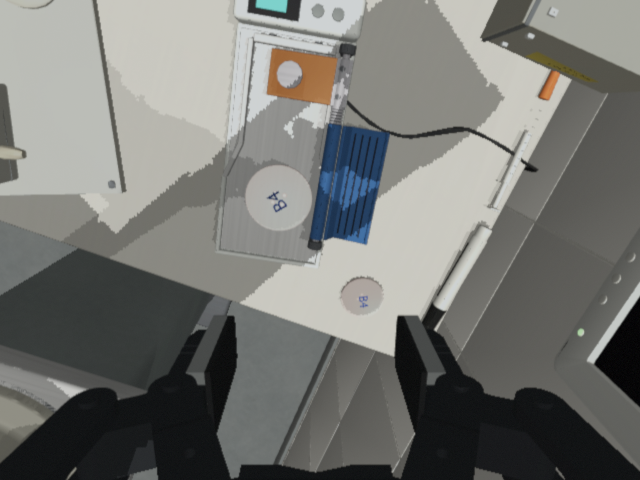

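Wrist view: dish centre (279,198), plate front corners (218,249) and (319,265), front post (316,244), bar outer corners (388,131) and (367,243), back post (348,48). From the fingertips in view, the tips sit about 5-6 mm behind the TCP. I refit with both views.

```bash
python3 - <<'E'
import pickle,cv2
s,f=pickle.load(open("w1.pkl","rb"))
c=f["color"][10:290,200:420,::-1]
cv2.imwrite("pics/wr1c.png",cv2.resize(c,None,fx=2.1,fy=2.1,interpolation=cv2.INTER_CUBIC))
E
cat >> h.py <<'E'
def wcam(s,f):
    T=np.eye(4);T[:3,:3]=Ro.from_euler('xyz',s["tcp_rot"]).as_matrix();T[:3,3]=s["eef_pos"]
    M=np.linalg.inv(T@f["mount"]); return dict(mtx=f["mtx"],R=M[:3,:3],t=M[:3,3])
def loc(p,v):
    c,s=np.cos(p[2]),np.sin(p[2]);v=np.array(v[:2])-p[:2];return np.array([c*v[0]+s*v[1],-s*v[0]+c*v[1]])
E
cat > fit.py <<'E'
from h import *
import pickle
s,f=pickle.load(open("w1.pkl","rb")); g=wcam(s,f)
L=np.array([[-146,44,25],[-146,-44,25],[-121,-40,50],[34,-40,50],[-20,-81,40],[-115,-81,40]],float)
P=np.array([[218,250],[319,266],[316,244],[348,48],[388,131],[367,243]],float)
p=least_squares(lambda p:(proj(g,W(p,L))-P).ravel(),np.load("w.npy"),loss='soft_l1').x
print(np.load("w.npy"),p);print((proj(g,W(p,L))-P).round(1))
print("dish",loc(p,ray(g,(279,198),34)),"top est",loc(p,[432.8,-212.3]))
np.save("w_wrist.npy",p)
E
python3 fit.py
```

```text
[ 5.19756451e+02 -1.91958321e+02  2.03915768e-01] [ 5.20302519e+02 -1.90727365e+02  2.20816927e-01]
[[ 3.5  0.5]
 [-1.7 -1.9]
 [ 1.1  2.6]
 [ 0.9 -0.5]
 [-1.  -0.1]
 [-2.   0.1]]
dish [-88.05665714  -2.24045292] top est [-90.10284218  -1.88343091]
```

View pics/wr1c.png

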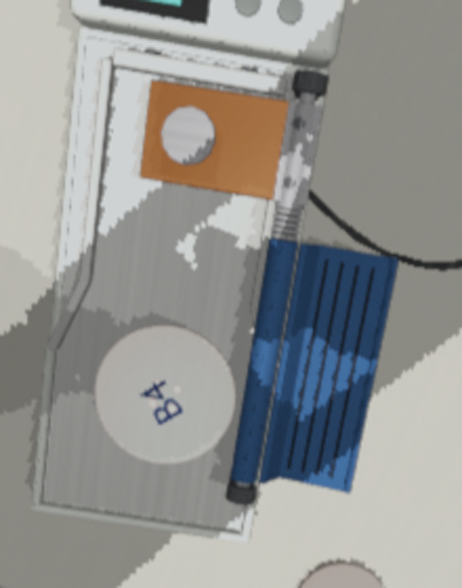

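```bash
python3 - <<'E'
from h import *
from rig import telemetry
np.save("w.npy",[520.1,-191.2,0.216])
s=telemetry.sense();print(s["clock"],rel(s,*tgt(-121,-32,60,0.45)))
E
```

```text
2.4 (array([-0.81 , -0.157,  4.764]), array([-0.02 ,  0.009, -2.815]))
```

Emit:
play_rows --dp '[[-0.4,-0.1,0.9],[-0.81,-0.16,1.8],[-0.81,-0.16,2.8],[-0.81,-0.16,3.7],[-0.81,-0.16,4.5]]' --rot '[[0,0,-1],[0,0,-2],[0,0,-2.8],[0,0,-2.8],[0,0,-2.8]]'

```text
clock: 2.82
eef_pos: [409.3, -247.3, 70.4]
tcp_rot: [3.141, -0.0, 0.667]
contact_force: [1.1, -0.3, 0.2]
opening: 0.677
grasp_force: 0.0
```

Emit:
play_rows --dp '[[0,0,0.2],[0,0,0.25],[0,0,0.25]]' --rot '[[0,0,0],[0,0,0],[0,0,0]]'

```text
clock: 3.07
eef_pos: [410.3, -248.3, 62.2]
tcp_rot: [3.141, -0.0, 0.666]
contact_force: [-0.6, 0.4, 1.3]
opening: 0.68
grasp_force: 0.0
```

```bash
python3 - <<'E'
from h import *
import pickle,cv2
from rig import telemetry,optics
s=telemetry.sense();f=optics.grab_frame("wrist")
p=np.load("w.npy");print(s["eef_pos"],s["tcp_rot"],loc(p,s["eef_pos"]),s["contact_force"],rel(s,*tgt(-121,-32,36,0.45)))
cv2.imwrite("pics/wr2.png",f["color"][:,:,::-1]); pickle.dump((s,f),open("w2.pkl","wb"))
E
```

```text
[ 410.34576725 -248.25646138   62.16427949] [ 3.14137974e+00 -1.37803037e-04  6.66098350e-01] [-119.43241119  -32.20761631] [-0.55851946  0.36548814  1.28425858] (array([-0.033, -0.022,  0.654]), array([ 0.002, -0.001,  0.001]))
```

View pics/wr2.png

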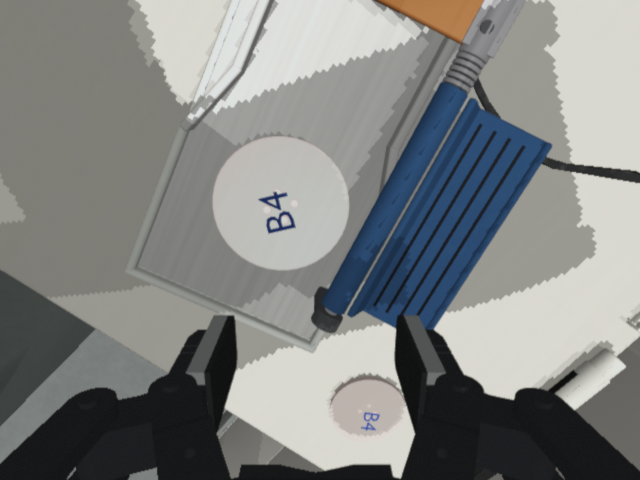

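Wrist view at TCP z 62: dish (281,203), plate corners (130,270) and (313,350), front post (327,310), bar outer corners (551,147) and (430,332). I refit from this closer view.

```bash
python3 - <<'E'
from h import *
import pickle
s,f=pickle.load(open("w2.pkl","rb")); g=wcam(s,f)
L=np.array([[-146,44,25],[-146,-44,25],[-121,-40,50],[-20,-81,40],[-115,-81,40]],float)
P=np.array([[130,270],[313,350],[327,308],[551,147],[430,332]],float)
p0=np.load("w.npy")
print((proj(g,W(p0,L))-P).round(1))
p=least_squares(lambda p:(proj(g,W(p,L))-P).ravel(),p0,loss='soft_l1').x
print(p,(proj(g,W(p,L))-P).round(1))
for q in(p,p0):print("dish",loc(q,ray(g,(281,203),35)),"tcp",loc(q,s["eef_pos"]))
# tip prediction pixels incl. finger inner corner at tip: tool (11,-29,-5)
for c in ([11,-29,-5],[11,29,-5],[-11,29,-5]):
  X=Ro.from_euler('xyz',s["tcp_rot"]).apply(c)+s["eef_pos"];print(c,loc(p,X),proj(g,X).round(0))
E
```

```text
[[ 8.2  2.5]
 [ 0.6 -3.3]
 [ 4.3 19.5]
 [-2.9 -5.9]
 [-9.7  9.5]]
[ 5.21081554e+02 -1.93244780e+02  1.97253376e-01] [[  8.   -0.5]
 [ -0.6  -3.3]
 [  3.9  19.9]
 [ -0.5  -1.3]
 [-10.7  11.3]]
dish [-8.69150582e+01 -6.71419378e-02] tcp [-119.36946793  -32.24328935]
dish [-86.38054536  -0.64549763] tcp [-119.43241119  -32.20761631]
[11, -29, -5] [-122.66139373   -1.4016002 ] [[235. 312.]]
[11, 29, -5] [-96.45373634 -53.14286556] [[397. 312.]]
[-11, 29, -5] [-116.07973351  -63.08370183] [[393. 365.]]
```

Emit:
play_rows --dp '[[0,0,0.25],[0,0,0.45],[0,0,0.6],[0,0,0.6],[0,0,0.6]]' --rot '[[0,0,0],[0,0,0],[0,0,0],[0,0,0],[0,0,0]]'

```text
clock: 3.53
eef_pos: [409.5, -248.5, 37.0]
tcp_rot: [-3.141, 0.0, 0.665]
contact_force: [0.3, 0.2, 0.1]
opening: 0.676
grasp_force: 0.0
```

Emit:
play_rows --dp '[[0,0,0.04],[0,0,0.08],[0,0,0.12],[0,0,0.12],[0,0,0.12]]' --rot '[[0,0,0],[0,0,0],[0,0,0],[0,0,0],[0,0,0]]'

```text
clock: 3.95
eef_pos: [410.0, -248.7, 32.6]
tcp_rot: [3.141, -0.0, 0.665]
contact_force: [0.3, -0.1, 1.2]
opening: 0.68
grasp_force: 0.8
```

Emit:
play_rows --dp '[[0,0,0.04],[0,0,0.08],[0,0,0.12],[0,0,0.12],[0,0,0.12]]' --rot '[[0,0,0],[0,0,0],[0,0,0],[0,0,0],[0,0,0]]'

```text
clock: 4.37
eef_pos: [409.6, -248.3, 27.6]
tcp_rot: [-3.141, 0.0, 0.665]
contact_force: [-0.5, 4.0, 3.8]
opening: 0.68
grasp_force: 2.3
```

```bash
python3 - <<'E'
import pickle,cv2
from rig import telemetry,optics
s=telemetry.sense();f=optics.grab_frame("wrist");pickle.dump((s,f),open("w3.pkl","wb"))
print(s["contact_force"],s["wrist_torque"])
cv2.imwrite("pics/wr3.png",f["color"][:,:,::-1])
E
```

```text
[-0.47346937  4.01644993  3.82119144] [ 0.39342287 -0.01391412  0.03299415]
```

View pics/wr3.png

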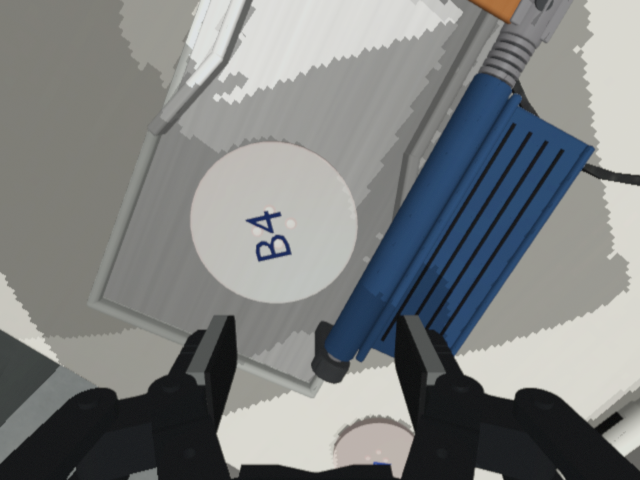

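The outer finger is on the bar, about 14 mm past its near end. The inner finger's front corner (236,316) is just behind the dish. I press further, to a tip height of about 27.

Emit:
play_rows --dp '[[0,0,0.04],[0,0,0.08],[0,0,0.12],[0,0,0.12],[0,0,0.12]]' --rot '[[0,0,0],[0,0,0],[0,0,0],[0,0,0],[0,0,0]]'

```text
clock: 4.83
eef_pos: [409.8, -248.7, 23.1]
tcp_rot: [3.141, 0.0, 0.665]
contact_force: [-1.7, 3.3, 7.9]
opening: 0.683
grasp_force: 3.8
```

```bash
python3 - <<'E'
import pickle,cv2
from rig import telemetry,optics
from h import *
s=telemetry.sense();f=optics.grab_frame("side");t=optics.grab_frame("top")
a=cv2.resize(f["color"][130:280,310:470,::-1],None,fx=3,fy=3,interpolation=cv2.INTER_CUBIC)
b=cv2.resize(t["color"][210:335,370:480,::-1],(396,450),interpolation=cv2.INTER_CUBIC)
import numpy as np
cv2.imwrite("pics/p4.png",np.hstack([a,b[:,:316]]))
print(s["contact_force"],loc(np.load("w.npy"),s["eef_pos"]))
for d in(40,80):print(rel(s,*tgt(-119.5+d,-32.5,s["eef_pos"][2],0.45 if d==40 else 0)))
E
```

```text
[-1.68620528  3.32439167  7.90576342] [-120.05761662  -32.47967397]
(array([0.913, 0.44 , 0.   ]), array([ 0.001,  0.   , -0.01 ]))
(array([1.814, 0.874, 0.   ]), array([1.000e-03, 0.000e+00, 4.287e+00]))
```

View pics/p4.png

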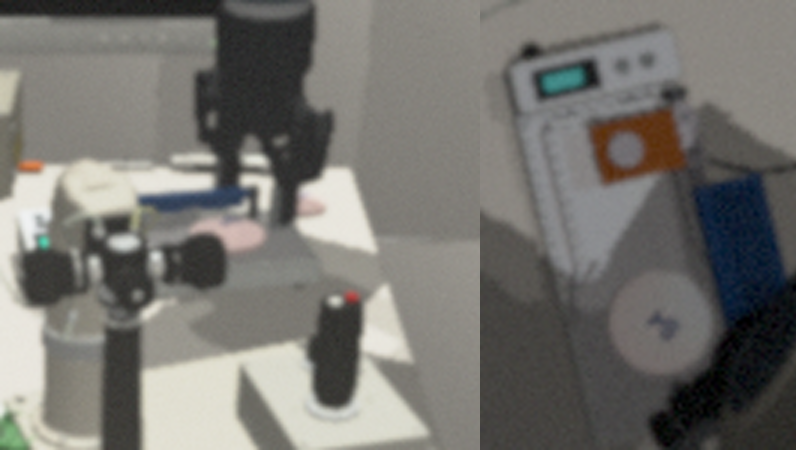

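The flap is up: its free edge has moved towards the hinge, and F_z is about 8 N. The dish is still flat on the plate. Now I push along the lane while holding this height.

Emit:
play_rows --dp '[[0.09,0.043,0],[0.18,0.087,0],[0.27,0.13,0],[0.36,0.174,0],[0.45,0.217,0]]' --rot '[[0,0,0],[0,0,0],[0,0,0],[0,0,0],[0,0,0]]'

```text
clock: 5.35
eef_pos: [429.2, -244.9, 23.0]
tcp_rot: [3.141, 0.001, 0.665]
contact_force: [-2.1, -1.0, 4.4]
opening: 0.681
grasp_force: 2.7
```

```bash
python3 - <<'E'
import pickle,cv2
from rig import telemetry,optics
from h import *
s=telemetry.sense();f=optics.grab_frame("wrist")
cv2.imwrite("pics/wr5.png",f["color"][:,:,::-1])
print(s["contact_force"],loc(np.load("w.npy"),s["eef_pos"]),s["eef_pos"])
E
```

```text
[-2.11643179 -0.96899447  4.35544727] [-100.27959626  -32.92680412] [ 429.20765919 -244.85402348   22.98277134]
```

View pics/wr5.png

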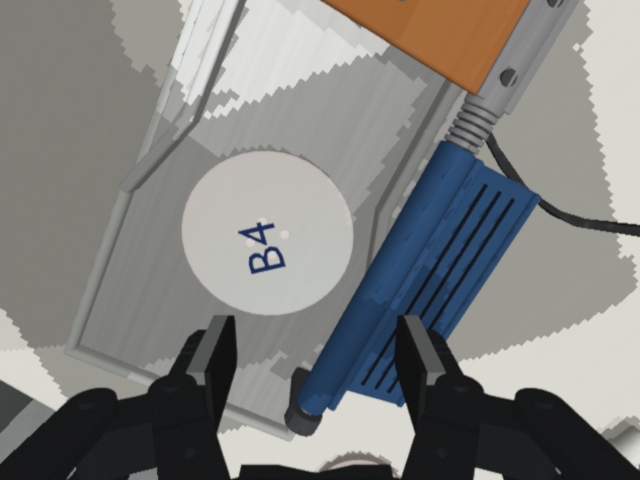

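The dish moves with the finger, contact at (236,314), lies flat in the lane, and the flap is clearly raised. I continue and turn the tool square on the way.

Emit:
play_rows --dp '[[0.09,0.043,0],[0.18,0.087,0],[0.27,0.13,0],[0.36,0.174,0],[0.45,0.217,0]]' --rot '[[0,0,0],[0,0,0],[0,0,0],[0,0,0],[0,0,0]]'

```text
clock: 5.82
eef_pos: [448.6, -240.5, 23.0]
tcp_rot: [3.141, 0.001, 0.665]
contact_force: [-3.0, -1.7, 5.2]
opening: 0.681
grasp_force: 2.8
```

Emit:
play_rows --dp '[[0.07,0.035,0],[0.14,0.07,0],[0.22,0.105,0],[0.29,0.14,0],[0.36,0.174,0]]' --rot '[[0,0,0.4],[0,0,0.8],[0,0,1.3],[0,0,1.7],[0,0,2.1]]'

```text
clock: 6.23
eef_pos: [464.1, -237.0, 22.9]
tcp_rot: [-3.142, 0.001, 0.443]
contact_force: [-3.1, -0.0, 4.9]
opening: 0.678
grasp_force: 2.5
```

```bash
python3 - <<'E'
import pickle,cv2
from rig import telemetry,optics
from h import *
s=telemetry.sense();f=optics.grab_frame("wrist");g=wcam(s,f);pickle.dump((s,f),open("w6.pkl","wb"))
p=np.load("w.npy")
print(s["contact_force"],loc(p,s["eef_pos"]),s["eef_pos"])
G=cv2.medianBlur(cv2.cvtColor(f["color"],cv2.COLOR_RGB2GRAY),5)
c=cv2.HoughCircles(G,cv2.HOUGH_GRADIENT_ALT,1.5,30,param1=150,param2=.6,minRadius=60,maxRadius=110)
print(c, [loc(p,ray(g,k[:2],35)) for k in c[0]] if c is not None else 0)
print(rel(s,*tgt(-41,-32.5,s["eef_pos"][2],0)))
E
```

```text
[-3.12229931 -0.02579408  4.9468113 ] [-64.51934964 -32.7109779 ] [ 464.09067235 -236.97892277   22.87308917]
[[[243.       225.        85.487724]]] [array([-25.75281621,   0.03114978])]
(array([ 0.574,  0.127, -0.001]), array([0.   , 0.008, 2.166]))
```

Emit:
play_rows --dp '[[0.07,0.016,0],[0.14,0.033,0],[0.21,0.05,0],[0.28,0.065,0],[0.35,0.08,0]]' --rot '[[0,0,0.45],[0,0,0.9],[0,0,1.35],[0,0,1.8],[0,0,2.15]]'

```text
clock: 6.7
eef_pos: [478.2, -233.9, 22.9]
tcp_rot: [3.141, 0.001, 0.218]
contact_force: [-2.7, -1.1, 4.5]
opening: 0.679
grasp_force: 2.2
```

Emit:
play_rows --dp '[[0.04,0,0],[0.08,0,0],[0.12,0,0],[0.15,0,0],[0.15,0,0]]' --rot '[[0,0,0],[0,0,0],[0,0,0],[0,0,0],[0,0,0]]'

```text
clock: 7.12
eef_pos: [484.5, -232.3, 22.9]
tcp_rot: [3.141, -0.0, 0.221]
contact_force: [-1.8, -1.9, 4.0]
opening: 0.683
grasp_force: 2.0
```

```bash
cat > chk.py <<'E'
import pickle,cv2
from rig import telemetry,optics
from h import *
s=telemetry.sense();f=optics.grab_frame("wrist");g=wcam(s,f)
p=np.load("w.npy")
print(s["contact_force"],loc(p,s["eef_pos"]),s["eef_pos"],s["clock"])
G=cv2.medianBlur(cv2.cvtColor(f["color"],cv2.COLOR_RGB2GRAY),5)
c=cv2.HoughCircles(G,cv2.HOUGH_GRADIENT_ALT,1.5,30,param1=150,param2=.5,minRadius=60,maxRadius=110)
print(c, [loc(p,ray(g,k[:2],35)) for k in c[0]] if c is not None else 0)
cv2.imwrite("pics/last.png",f["color"][:,:,::-1])
E
python3 chk.py
```

```text
[-1.78189339 -1.86435264  3.9771416 ] [-43.55790009 -32.52695164] [ 484.52559014 -232.30662485   22.88566407] 7.1167
[[[219.      222.       90.32745]
  [300.      391.5      88.77847]
  [508.5     327.       67.61677]]] [array([ 2.30591618, -1.46228628]), array([-61.03269918, -26.59862445]), array([-34.47604258, -98.25275438])]
```

Emit:
play_rows --dp '[[0.025,0,0],[0.05,0,0],[0.05,0,0]]' --rot '[[0,0,0],[0,0,0],[0,0,0]]'

```text
clock: 7.42
eef_pos: [486.4, -231.8, 22.9]
tcp_rot: [3.142, 0.0, 0.22]
contact_force: [-2.6, -1.0, 4.7]
opening: 0.676
grasp_force: 2.1
```

Emit:
play_rows --dp '[[0.025,0,0],[0.04,0,0],[0.04,0,0]]' --rot '[[0,0,0],[0,0,0],[0,0,0]]'

```text
clock: 7.67
eef_pos: [487.0, -231.4, 22.8]
tcp_rot: [-3.141, 0.002, 0.22]
contact_force: [-6.2, -3.8, 5.9]
opening: 0.678
grasp_force: 4.3
```

Emit:
play_rows --dp '[[0.02,0,0],[0.03,0,0],[0.03,0,0]]' --rot '[[0,0,0],[0,0,0],[0,0,0]]'

```text
clock: 7.92
eef_pos: [487.2, -231.2, 22.7]
tcp_rot: [-3.141, 0.003, 0.221]
contact_force: [-10.1, -4.7, 9.3]
opening: 0.676
grasp_force: 6.4
```

```bash
python3 chk.py
```

```text
[-10.06331051  -4.68012528   9.25367562] [-40.75209682 -32.04066665] [ 487.16197103 -231.23028807   22.69315798] 7.9167
[[[219.      225.       87.02852]
  [285.      379.5     103.7378 ]]] [array([ 4.24685478, -0.9749774 ]), array([-53.0145881 , -20.80384485])]
```

View pics/last.png

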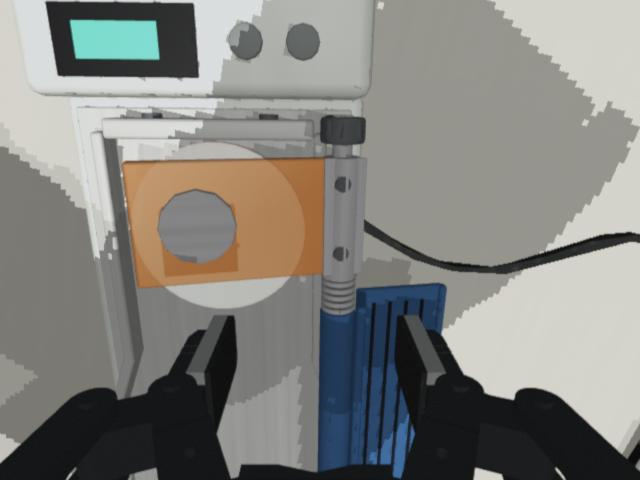

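The dish edge (218,142) meets the back stop, the push force has risen to 11 N, and the TCP is at the expected x of -41. So the dish is home under the raised flap. I back off with the bar held, then rise.

Emit:
play_rows --dp '[[-0.05,0,0],[-0.1,0,0],[-0.13,0,0],[-0.13,0,0]]' --rot '[[0,0,0],[0,0,0],[0,0,0],[0,0,0]]'

```text
clock: 8.3
eef_pos: [485.0, -232.7, 23.2]
tcp_rot: [3.14, -0.002, 0.22]
contact_force: [1.9, -1.1, 3.2]
opening: 0.679
grasp_force: 2.0
```

Emit:
play_rows --dp '[[0,0,-0.07],[0,0,-0.14],[0,0,-0.22],[0,0,-0.3],[0,0,-0.4]]' --rot '[[0,0,0],[0,0,0],[0,0,0],[0,0,0],[0,0,0]]'

```text
clock: 8.72
eef_pos: [483.4, -232.0, 38.9]
tcp_rot: [-3.141, 0.001, 0.22]
contact_force: [0.0, 0.8, -0.2]
opening: 0.681
grasp_force: 0.0
```

Emit:
play_rows --dp '[[0,0,-0.3],[0,0,-0.7],[0,0,-1.2],[0,0,-1.8],[0,0,-2.4]]' --rot '[[0,0,0],[0,0,0],[0,0,0],[0,0,0],[0,0,0]]'

```text
clock: 9.13
eef_pos: [483.5, -232.1, 136.4]
tcp_rot: [-3.141, 0.001, 0.22]
contact_force: [-0.4, -0.7, 0.3]
opening: 0.682
grasp_force: 0.0
```

Emit:
play_rows --dp '[[0,0,0],[0,0,0],[0,0,0]]' --rot '[[0,0,0],[0,0,0],[0,0,0]]'

```text
clock: 9.38
eef_pos: [483.7, -232.2, 135.1]
tcp_rot: [3.142, -0.0, 0.22]
contact_force: [0.3, 0.3, -0.8]
opening: 0.684
grasp_force: 0.0
```

```bash
sed -i 's/minRadius=60/minRadius=35/' chk.py; python3 chk.py; python3 - <<'E'
import cv2,numpy as np
from h import *
im=cv2.imread("pics/last.png")
h=cv2.cvtColor(im,cv2.COLOR_BGR2HSV)
m=cv2.inRange(h,(5,130,80),(22,255,255));n,l,st,c=cv2.connectedComponentsWithStats(m);print(st[1:][st[1:,4]>800])
E
```

```text
[ 0.3307157   0.33203444 -0.82188581] [-44.37031423 -32.19980244] [ 483.66193841 -232.16119785  135.08148868] 9.3833
[[[420.       109.5       95.01069 ]
  [261.       171.        74.38341 ]
  [261.       171.        60.448223]
  [261.       171.        49.087696]
  [258.       421.5       42.82121 ]]] [array([ 34.45101453, -88.03197432]), array([ 1.00885209, -0.91985264]), array([ 1.00885209, -0.91985264]), array([ 1.00885209, -0.91985264]), array([-171.40254065,    7.32870992])]
[[282 125  35  64 828]]
```

```bash
python3 - <<'E'
import cv2
from h import *
from rig import telemetry,optics
s=telemetry.sense();f=optics.grab_frame("wrist");g=wcam(s,f)
h=cv2.cvtColor(f["color"],cv2.COLOR_RGB2HSV)
m=cv2.inRange(h,(5,70,60),(25,255,255));n,l,st,c=cv2.connectedComponentsWithStats(m);print(st[1:][st[1:,4]>500])
p=np.load("w.npy")
for a in(0,.15,.3,.4):
  print(a,proj(g,W(p,[[x,-40+57*np.cos(a+b),44+57*np.sin(a+b)] for b in(-.0,) for x in(-7,27)])).round(0).tolist())
E
```

```text
[[ 585   67   55   58 1108]
 [ 221  123   98   66 5062]]
0 [[227.0, 187.0], [223.0, 123.0]]
0.15 [[225.0, 190.0], [221.0, 124.0]]
0.3 [[226.0, 194.0], [221.0, 125.0]]
0.4 [[228.0, 196.0], [223.0, 125.0]]
```

The flap outline (u from 221, v 123 to 189) matches an angle of about 0.15, so it is closed on the dish, which is home.

```bash
python3 -c "
from rig import r
print(r.sign_off())"
```

```text
the job is handed in; nothing more can be done
None
```

I handed the job in at about 9.4 s: the dish was slid flat to the back stop with the bar held down, then the bar was let go and the flap closed on the dish at about 0.15 rad. The gripper ended clear above the warmer; I took no final picture of the bottles, tube, can and filter, though nothing in the run suggests they were touched.

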